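# Flip a box lid over onto the assembly board

### The job

Turn the wooden box lid over for gluing by pushing it with the fingertips: push it across the bench against the front edge of the raised assembly board until it tips up there and flips over onto the board, stepped side up. Then push it along the board until a long side sits flush against the fence at the back. Never pick the lid up or carry it clear of the bench and board, and leave the glue bottle, the tin and the sanding block alone.

Things in the scene. Friction and masses are not known exactly. Their poses are not given: they have to be found in the camera images.
- board: Fixed plywood deck 240 mm (its x) by 130 mm (its y), 20 mm high, with a dark fence along its back. Origin: on the bench, middle of the foot of the upright front face. y points from the front face (y = 0) over the deck to the fence face (y = 130 mm; fence 22 mm thick, top at z = 42 mm); z up. The lid starts on the bench in front of it (negative y).
- lid: Loose wooden lid, about 0.1 kg: plate 120 (its x) by 90 (its y) by 9 mm, with a step (plug) 80 by 50 by 16 mm centred on one face. Starts plug down, so the plate overhangs by 20 mm all round, its underside 16 mm above the bench, a long side facing the board's front, 20 to 60 mm from it. Origin: middle of the plug's free face; z from there to the plate (up at first, down once turned).
- glue: White glue bottle, 52 mm diameter, 140 mm high, standing; origin at the middle of its base. Leave alone.
- tin: Round steel tin, 64 mm diameter, 65 mm high, standing; origin at the middle of its base. Leave alone.
- sander: Cork sanding block, 100 by 60 by 30 mm, lying; origin at the middle of its underside. Leave alone.
- lid_e0 (a point): Middle of the edge of the lid's plate, mid thickness, long side at its -y.
- lid_e1 (a point): Middle of the edge of the lid's plate, mid thickness, long side at its +y.
- lid_e2 (a point): Middle of the edge of the lid's plate, mid thickness, short side at its -x.
- lid_e3 (a point): Middle of the edge of the lid's plate, mid thickness, short side at its +x.
There are look-alikes about, which are no part of the job. What is shaped like the lid but blue or turquoise is not meant.

How it is judged:
By the outcome, as a careful person would: the job done as asked, in the order asked, and still so for the second after the job is handed in, with the robot touching nothing.
It also fails if it takes over 48 s, if anything falls off the work surface, if the arm or the gripper's body presses on something with over 40 N, if the wrist force passes 120 N, or if a joint passes its speed limit or range.

### The arm

A 6-joint arm with a two-finger parallel gripper is mounted at the origin on the work surface. World frame = base frame: x ahead of the robot, y to its left, z up, the work surface at z = 0. Lengths are in m, angles in rad, forces in N, time in s.
With the tool pointing down it reaches from about 0.35 to 0.775 m from the base axis. Payload 7.3 kg.
Tool frame: the origin (TCP) lies at the very end of the fingers, on their centre line; the grasp point (between the pads) lies 19 mm behind it (robot.tcp_to_grasp is the distance from the TCP to the grasp point, in m); x points along the fingers, y is the direction in which the jaws open and shut, and the axes are right-handed (so a half turn about x gives the same grasp; the last joint's range is limited). The gripper opens to 92 mm and grips with 3 to 60 N. Pads are 19 mm wide; open, the fingers measure 130 mm over their backs; the gripper's body (75 mm by 190 mm) begins 47 mm behind the grasp point.
Start: joints at [1.131, 0.342, 1.524, -0, 1.275, -0.146], TCP at [0.152, 0.503, 0.227] pointing down, gripper open.
Joint ranges: [-2.53, 2.53], [-0.77, 2.02], [0.04, 2.7], [-1, 4.14], [0.28, 2.66], [-3.11, 3.11]. Speed limits (rad/s): [2.57, 2.57, 3.14, 3.14, 3.14, 3.14].

### API

Orientations are given as [roll, pitch, yaw] about the fixed x, y, z axes, in that order (R = Rz(yaw) Ry(pitch) Rx(roll)).
In Python, from cell import robot gives the robot as it stands.
- The arm moves only by the tool move_arm, never from a script. Its argument "increments" is a list of rows, each a list of 4 numbers: the shift along the tool's x, y, z normalised to -1 to 1, where 1 is 40 cm, then the turn about the tool's x normalised to -1 to 1, where 1 is 60 degrees. In form: [[dx, dy, dz, twist], ...]. A call has 1 to 5 rows; each row is the pose to reach, as a shift and turn from the pose commanded when the call began, along the tool's axes at that moment; what a row does not reach only later rows make up. A row lasts 1/8 s, in which the tool goes at most 62.5 mm and 10.7 degrees, less where a joint would pass 70% of its speed; a pose out of reach is approached as far as the arm can. A call with a number of a shift or a turn outside -1 to 1 is refused whole. A call with a gripper value outside its range is refused whole. "gripper" is the closure, from 0 (fully open) to 1 (shut), set as the call begins (left out, the last holds). The fingers move at their own pace and stop on an object; "squeeze" is the grip in N (left out, the last holds). Time passes only in rows, so rows that repeat a pose let the fingers close. It gives the time, the measured TCP pose, the force and the opening at its end, in the units of the state.
- robot.observe(): the state, without advancing time (a new reading comes with each control period).
- robot.read_camera(name): name is "scene" or "side" or "wrist"; returns the picture (420x560x3 uint8, red, green, blue); there is no depth.
- robot.camera_params(name): a dict with "fx", "fy", "cx", "cy" (pixels), "R" (3x3) and "t" (3): a world point X has camera coordinates R X + t; the wrist camera has in their place "tool_from_camera" (4x4, takes a point from camera to tool coordinates, whose origin is the TCP and whose axes are the tool frame's). Camera axes: x right, y down, z forward; pixel columns grow to the right and rows downward; lengths in m; the calibration is good to about 2 mm. A picture is of the moment at which its call begins: read the wrist's pose just before it. camera_params takes no time and is no camera call.
- robot.hand_in(): hands the job in, once; it reports no verdict.
The state is a dict: "time": time; "qpos": joint angles; "qvel": joint speeds; "joint_efforts": joint torques, N m; "tool_pos": TCP position; "tool_rot": TCP orientation; "contact_force": force on the tool from outside, world axes, zero at the start; "torque": the same for the moment, N m; "opening": finger opening in m.
Only numpy, scipy, OpenCV 4.12 (cv2) and the standard library are available. Lean on these libraries where they do the work, as an engineer would, in place of code of your own. Each camera call takes 0.05 s, during which the arm holds its last target.

## Working session

There is one attempt and no reset: what is moved stays moved. The work goes in short steps, Python scripts to look and compute and a tool call to move; the robot and the scene stay as the last step left them, time stands still between calls to the robot, and variables do not carry over. Pictures are saved under pics/ and viewed, and the job is handed in when it is done.

Besides the shell and the picture viewer there is one more tool, called after "Call:" by a JSON object that holds its "api" and its "payload". move_arm: Moves the arm, as the interface text tells. Its arguments: {"type":"object","properties":{"increments":{"type":"array","items":{"type":"array","items":{"type":"number"}}},"gripper":{"type":"number"},"squeeze":{"type":"number"}},"required":["increments"]}

```bash
ls; mkdir -p pics
python3 - <<'E'
from cell import robot
import cv2
print(robot.observe())
for n in("scene","side","wrist"):
    p=robot.read_camera(n); cv2.imwrite(f"pics/{n}0.png",p[:,:,::-1]); print(n,robot.camera_params(n))
E
```

```text
pics
{'time': 0.0, 'qpos': array([ 1.13097324e+00,  3.42743074e-01,  1.52500655e+00, -2.83512798e-06,
        1.27543799e+00, -1.45985190e-01]), 'qvel': array([ 0.00061423,  0.00047254, -0.000499  , -0.00056293, -0.00068297,
        0.00036883]), 'joint_efforts': array([-5.43943825e-04, -4.31248355e+01, -2.44217777e+01,  7.19388644e-02,
        5.59698092e-02, -1.19373485e-04]), 'tool_pos': array([0.15184801, 0.50212698, 0.22603807]), 'tool_rot': array([-1.71508176,  1.56920137, -2.00891883]), 'contact_force': array([ 0.36139962, -0.4884493 , -0.14593024]), 'torque': array([-0.04820239,  0.00986347,  0.02340943]), 'opening': 0.09205006069814371}
scene {'fx': 458.0166773349243, 'fy': 458.0166773349243, 'cx': 280.3137756548238, 'cy': 212.73724450387348, 'R': array([[ 0.65581758,  0.75464299, -0.02042678],
       [ 0.52787991, -0.47775795, -0.70220378],
       [-0.53967221,  0.4497347 , -0.71168294]]), 't': array([-0.40510466, -0.23292327,  1.55012111])}
side {'fx': 515.5935255373245, 'fy': 515.5935255373245, 'cx': 282.96812482025894, 'cy': 208.95387912876416, 'R': array([[-0.97314753, -0.22979535,  0.01334114],
       [-0.16518381,  0.65681326, -0.73573817],
       [ 0.16030657, -0.71818552, -0.67713467]]), 't': array([0.55316852, 0.10859874, 1.16187817])}
wrist {'fx': 290.4123332394484, 'fy': 290.4123332394484, 'cx': 282.22521689000706, 'cy': 207.811326130227, 'tool_from_camera': array([[ 4.52998513e-04, -2.61295152e-01,  9.65258845e-01,
        -1.57988347e-01],
       [ 9.99999784e-01,  5.77081918e-04, -3.13086702e-04,
        -6.90654280e-04],
       [-4.75225389e-04,  9.65258779e-01,  2.61295357e-01,
        -6.97494689e-02],
       [ 0.00000000e+00,  0.00000000e+00,  0.00000000e+00,
         1.00000000e+00]])}
```

View pics/scene0.png

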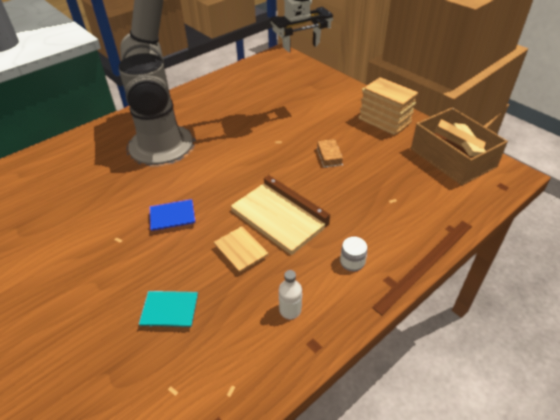

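View pics/side0.png

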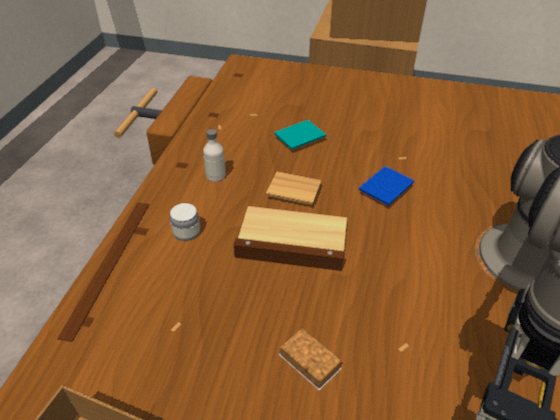

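View pics/wrist0.png

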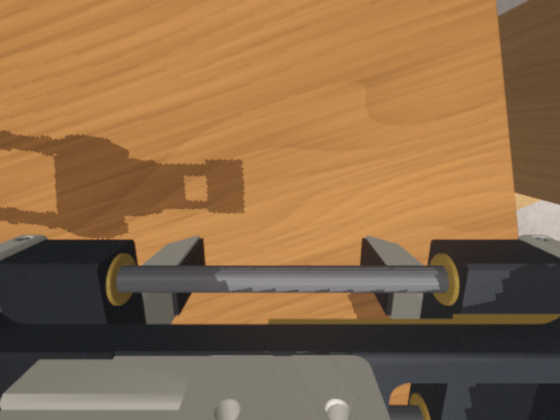

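Run:
```python
import cv2
a=cv2.imread("pics/scene0.png")[165:285,190:350]; cv2.imwrite("pics/sc0c.png",cv2.resize(a,None,fx=5,fy=5,interpolation=cv2.INTER_CUBIC))
a=cv2.imread("pics/side0.png")[165:275,220:360]; cv2.imwrite("pics/si0c.png",cv2.resize(a,None,fx=5,fy=5,interpolation=cv2.INTER_CUBIC))
```

```text
(no output)
```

View pics/sc0c.png

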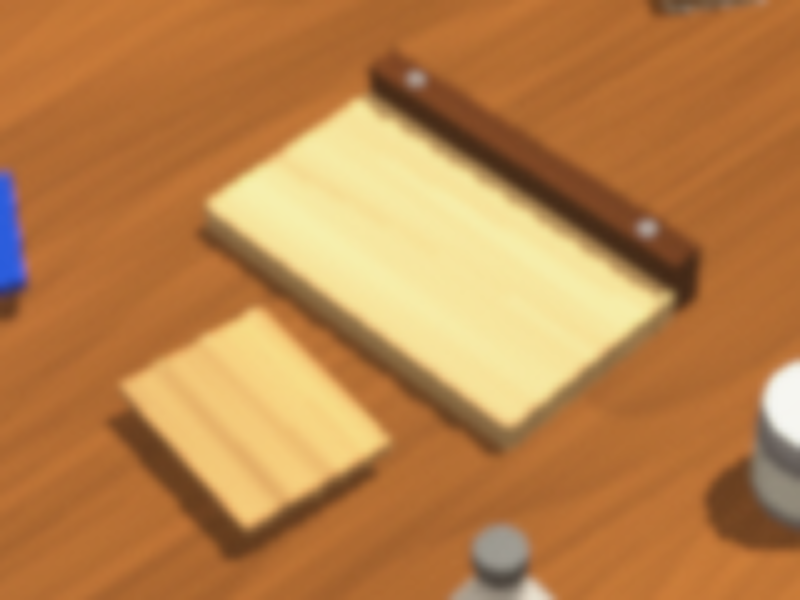

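View pics/si0c.png

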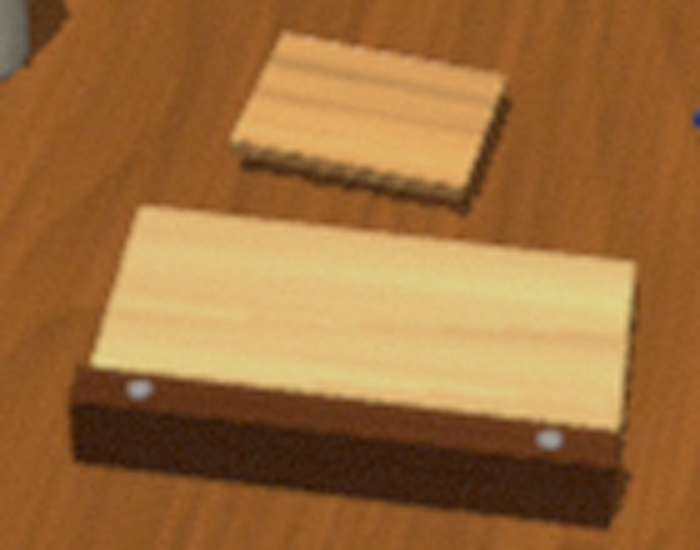

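```bash
cat > h.py <<'E'
import numpy as np, cv2
from scipy.optimize import least_squares
from cell import robot
P={n:robot.camera_params(n) for n in("scene","side")}
def proj(n,X):
    p=P[n]; c=np.atleast_2d(X)@np.array(p["R"]).T+p["t"]
    return np.c_[p["fx"]*c[:,0]/c[:,2]+p["cx"],p["fy"]*c[:,1]/c[:,2]+p["cy"]]
def ray(n,uv,z):
    p=P[n]; R=np.array(p["R"]); d=R.T@[(uv[0]-p["cx"])/p["fx"],(uv[1]-p["cy"])/p["fy"],1]; o=-R.T@p["t"]
    return o+d*(z-o[2])/d[2]
def cr(pts,off,f=5): return (np.array(pts,float)+.5)/f-.5+off
def fit(local,obs,x0):
    # pose x,y,yaw; local Nx3 points; obs list of (cam, idx, uv)
    def W(x):
        c,s=np.cos(x[2]),np.sin(x[2]); L=np.array(local)
        return np.c_[x[0]+c*L[:,0]-s*L[:,1],x[1]+s*L[:,0]+c*L[:,1],L[:,2]]
    def f(x):
        w=W(x); return np.concatenate([(proj(n,w[i])-uv).ravel() for n,i,uv in obs])
    r=least_squares(f,x0); return r.x,W(r.x),r.fun.reshape(-1,2)
E
python3 - <<'E'
from h import *
s=cr([(206,205),(503,432),(676,298),(362,98)],(190,165)); d=cr([(635,263),(138,208),(90,366),(622,430)],(220,165))
L=[(-.12,0,.02),(.12,0,.02),(.12,.13,.02),(-.12,.13,.02)]
for i in range(4): print(ray("scene",s[i],.02).round(4),ray("side",d[i],.02).round(4))
w0=ray("scene",s[0],.02);w1=ray("scene",s[1],.02)
x0=[*((w0+w1)/2)[:2],np.arctan2(*(w1-w0)[1::-1])]
b,W,r=fit(L,[("scene",[0,1,2,3],s),("side",[0,1,2,3],d)],x0); print("board",b,"\n",W.round(4),r.round(1).tolist())
s=cr([(120,384),(245,532),(391,440),(258,308)],(190,165)); d=cr([(506,75),(285,32),(235,145),(465,186)],(220,165))
L=[(-.06,-.045,.025),(.06,-.045,.025),(.06,.045,.025),(-.06,.045,.025)]
for i in range(4): print(ray("scene",s[i],.025).round(4),ray("side",d[i],.025).round(4))
w0=ray("scene",s[0],.025);w1=ray("scene",s[1],.025)
m=np.mean([ray("scene",q,.025) for q in s],0)
l,W,r=fit(L,[("scene",[0,1,2,3],s),("side",[0,1,2,3],d)],[m[0],m[1],np.arctan2(*(w1-w0)[1::-1])]); print("lid",l,"\n",W.round(4),r.round(1).tolist())
c,sn=np.cos(b[2]),np.sin(b[2]); R=np.array([[c,sn],[-sn,c]])
print("lid corners in board frame",((W[:,:2]-b[:2])@R.T).round(4), "centre",R@(l[:2]-b[:2]),"dyaw deg",np.degrees(l[2]-b[2]))
print("reach",np.hypot(*b[:2]),np.hypot(*l[:2]))
from scipy.spatial.transform import Rotation as Ro
o=robot.observe(); print(o["time"],Ro.from_euler("xyz",o["tool_rot"]).as_matrix().round(3))
E
```

```text
[ 0.4179 -0.0127  0.02  ] [ 0.4159 -0.0086  0.02  ]
[0.656  0.0011 0.02  ] [0.6547 0.0116 0.02  ]
[0.6484 0.1342 0.02  ] [0.6461 0.1189 0.02  ]
[0.4072 0.1111 0.02  ] [0.4063 0.0997 0.02  ]
board [ 0.53675467 -0.00851251  0.0810865 ] 
 [[ 0.4171 -0.0182  0.02  ]
 [ 0.6564  0.0012  0.02  ]
 [ 0.6458  0.1308  0.02  ]
 [ 0.4066  0.1113  0.02  ]] [[-1.7, 0.8], [0.1, 0.1], [-1.6, 0.1], [-0.1, -0.1], [0.0, -2.8], [0.5, -2.9], [-1.4, 3.7], [-0.9, 3.8]]
[ 0.5    -0.1295  0.025 ] [ 0.4993 -0.1258  0.025 ]
[ 0.6215 -0.1395  0.025 ] [ 0.617  -0.1322  0.025 ]
[ 0.6247 -0.0479  0.025 ] [ 0.6195 -0.0392  0.025 ]
[ 0.5054 -0.0421  0.025 ] [ 0.5036 -0.0371  0.025 ]
lid [ 0.56115674 -0.08755716 -0.05182329] 
 [[ 0.4989 -0.1294  0.025 ]
 [ 0.6187 -0.1356  0.025 ]
 [ 0.6234 -0.0457  0.025 ]
 [ 0.5036 -0.0395  0.025 ]] [[-0.2, -0.3], [0.6, -1.5], [0.3, -0.7], [0.4, -0.9], [0.4, -0.8], [-0.3, -0.9], [-0.8, -1.9], [0.2, -0.6]]
lid corners in board frame [[-0.0475 -0.1174]
 [ 0.0714 -0.1333]
 [ 0.0834 -0.0441]
 [-0.0356 -0.0282]] centre [ 0.01791946 -0.08076144] dyaw deg -7.6151699574776535
reach 0.5368221691362416 0.5679464301148719
0.15 [[-0.     0.29   0.957]
 [-0.001  0.957 -0.29 ]
 [-1.    -0.001 -0.   ]]
```

Run:
```python
from h import *
s=cr([(206,205),(503,432),(676,298),(362,98)],(190,165)); d=cr([(635,263),(138,208),(90,366),(622,430)],(220,165))
L=[(-.12,0,.02),(.12,0,.02),(.12,.13,.02),(-.12,.13,.02),(.12,.13,.042),(-.12,.13,.042)]
b,W,r=fit(L,[("scene",[0,1,2,3],s),("side",[0,1,4,5],d)],[.536,-.008,.08]); print("board",b,"\n",W.round(4),r.round(1).tolist())
W=np.array([[ 0.4989,-0.1294],[0.6187,-0.1356],[0.6234,-0.0457],[0.5036,-0.0395]])
c,sn=np.cos(b[2]),np.sin(b[2]); R=np.array([[c,sn],[-sn,c]])
print(((W-b[:2])@R.T).round(4),"dyaw",np.degrees(-.0518-b[2]))
for nm,a,q in(("glue",ray("scene",(290,312),0),ray("side",(215,178),0)),("tin",ray("scene",(353,262),0),ray("side",(186,233),0))): print(nm,a.round(3),q.round(3))
t=b[:2]+R.T@[.02,-.175]; print("start",t)
```

```text
board [ 0.5349744  -0.00268393  0.0812305 ] 
 [[ 0.4154 -0.0124  0.02  ]
 [ 0.6546  0.0071  0.02  ]
 [ 0.644   0.1366  0.02  ]
 [ 0.4048  0.1172  0.02  ]
 [ 0.644   0.1366  0.042 ]
 [ 0.4048  0.1172  0.042 ]] [[-0.4, -0.5], [1.4, -1.5], [-0.5, -1.3], [1.1, -1.3], [0.4, -1.0], [0.6, -1.2], [-1.9, -1.2], [0.4, -1.0]]
[[-0.0462 -0.1234]
 [ 0.0727 -0.1393]
 [ 0.0846 -0.05  ]
 [-0.0343 -0.0341]] dyaw -7.622086310264411
glue [ 0.782 -0.112  0.   ] [ 0.774 -0.094  0.   ]
tin [0.779 0.108 0.   ] [ 0.774  0.115 -0.   ]
start [ 0.56910816 -0.17548407]
```

Call:
{"api": "move_arm", "payload": {"increments": [[0,-0.1,0.115,0.15],[0,-0.2,0.23,0.3],[0,-0.3,0.345,0.45],[0,-0.4,0.46,0.6],[0,-0.5,0.575,0.75]], "gripper": 0.55}}

```text
time: 0.78
tool_pos: [0.3149, 0.2428, 0.2268]
tool_rot: [1.584, 1.57, 0.5]
contact_force: [1.1, 0.1, 0.2]
opening: 0.0464
```

```bash
cat >> h.py <<'E'
from scipy.spatial.transform import Rotation as Ro
B=np.array([0.53497,-0.00268,0.0812])
def st(tx=None,ty=None,tz=None,off=0.0):
    o=robot.observe(); M=Ro.from_euler("xyz",o["tool_rot"]).as_matrix()
    c,s=np.cos(B[2]),np.sin(B[2]); R=np.array([[c,s,0],[-s,c,0],[0,0,1]])
    p=np.array(o["tool_pos"]); pb=R@(p-[B[0],B[1],0])
    ang=np.degrees(np.arctan2(M[1,1],M[0,1])-B[2])
    print("t",round(o["time"],3),"tcp board mm",(pb*1e3).round(1),"yaw rel",round(ang,2),"F board",(R@o["contact_force"]).round(2),"open",round(o["opening"],4),"q",o["qpos"].round(2))
    if tx is not None:
        d=R.T@(np.array([tx,ty,tz])/1e3-pb); print("need rows",(M.T@d/.4).round(4),"twist",round((ang-off)/60,4))
E
python3 -c "
from h import *
st(20,-175,200)"
```

```text
t 0.775 tcp board mm [-199.5  262.5  226.8] yaw rel 23.24 F board [1.06 0.03 0.17] open 0.0464 q [ 0.46  0.11  1.84  0.    1.2  -0.02]
need rows [0.0669 0.0726 1.2215] twist 0.3873
```

Call:
{"api": "move_arm", "payload": {"increments": [[0,0.01,0.15,0.08],[0,0.02,0.3,0.16],[0,0.03,0.45,0.24],[0,0.04,0.6,0.32],[0,0.05,0.75,0.387]]}}

```text
time: 1.4
tool_pos: [0.4742, -0.0125, 0.2266]
tool_rot: [2.775, 1.57, 1.288]
contact_force: [1.0, 0.2, 0.4]
opening: 0.0408
```

```bash
python3 -c "
from h import *
st(20,-175,60)"
```

```text
t 1.4 tcp board mm [-61.4  -4.8 226.6] yaw rel 0.13 F board [1.02 0.12 0.41] open 0.0408 q [-0.19  0.25  1.66  0.    1.24 -0.27]
need rows [0.4165 0.2025 0.426 ] twist 0.0021
```

Call:
{"api": "move_arm", "payload": {"increments": [[0.02,0.04,0.14,0.002],[0.08,0.1,0.28,0.002],[0.2,0.16,0.4,0.002],[0.32,0.2025,0.426,0.002],[0.4165,0.2025,0.426,0.002]]}}

```text
time: 2.02
tool_pos: [0.5689, -0.1746, 0.0569]
tool_rot: [-2.097, 1.569, 2.698]
contact_force: [0.6, 1.1, -0.7]
opening: 0.0411
```

```bash
cat > look.py <<'E'
import sys
from h import *
k=sys.argv[1]
im=[]
for n,(u,v,w,h) in(("scene",(190,160,160,130)),("side",(200,120,180,150))):
    p=robot.read_camera(n)[:,:,::-1]; im.append(cv2.resize(p[v:v+h,u:u+w],(390,390*h//w),interpolation=cv2.INTER_CUBIC))
H=max(i.shape[0] for i in im)
cv2.imwrite(f"pics/{k}.png",np.hstack([cv2.copyMakeBorder(i,0,H-i.shape[0],0,10,0) for i in im]))
E
python3 -c "
from h import *
st(20,-175,5)"; python3 look.py a1
```

```text
t 2.025 tcp board mm [  19.9 -174.1   56.9] yaw rel 0.07 F board [ 0.69  1.01 -0.67] open 0.0411 q [-0.43  0.64  1.53  0.    0.97 -0.51]
need rows [0.1297 0.0005 0.0023] twist 0.0012
```

View pics/a1.png

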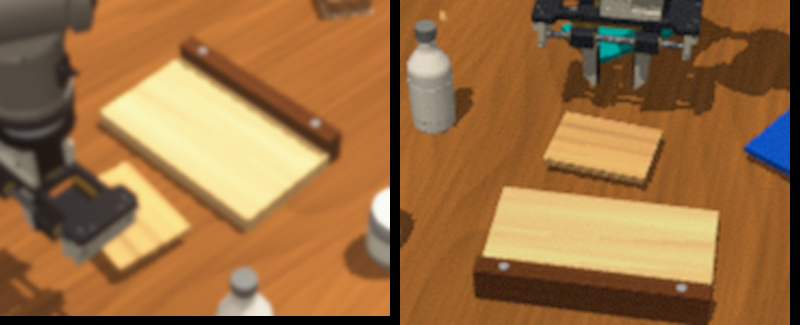

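Call:
{"api": "move_arm", "payload": {"increments": [[0.06,0,0,0],[0.125,0,0,0],[0.125,0,0,0],[0.125,0,-0.04,0],[0.125,0,-0.06,0]]}}

```text
time: 2.75
tool_pos: [0.5675, -0.1482, 0.0118]
tool_rot: [1.219, 1.569, -0.267]
contact_force: [0.0, -0.1, 1.0]
opening: 0.0409
```

```bash
python3 -c "
from h import *
st(20,-110,6)"
```

```text
t 2.75 tcp board mm [  20.6 -147.7   11.8] yaw rel 0.22 F board [ 0.02 -0.07  1.01] open 0.0409 q [-0.39  0.69  1.59  0.    0.86 -0.47]
need rows [ 0.0144 -0.0013 -0.0943] twist 0.0037
```

Call:
{"api": "move_arm", "payload": {"increments": [[0.01,0,-0.02,0],[0.01,0,-0.04,0],[0.01,0,-0.06,0],[0.01,0,-0.08,0],[0.01,0,-0.09,0]]}}

```text
time: 3.38
tool_pos: [0.5638, -0.113, 0.0061]
tool_rot: [-2.583, 1.571, 2.214]
contact_force: [0.2, -0.6, 1.1]
opening: 0.0414
```

```bash
python3 -c "
from h import *
st(20,-110,6)";python3 look.py a2
```

```text
t 3.375 tcp board mm [  19.8 -112.3    6.1] yaw rel 0.19 F board [ 0.12 -0.6   1.11] open 0.0414 q [-0.33  0.69  1.62  0.    0.83 -0.42]
need rows [ 0.0003  0.0006 -0.0057] twist 0.0032
```

View pics/a2.png

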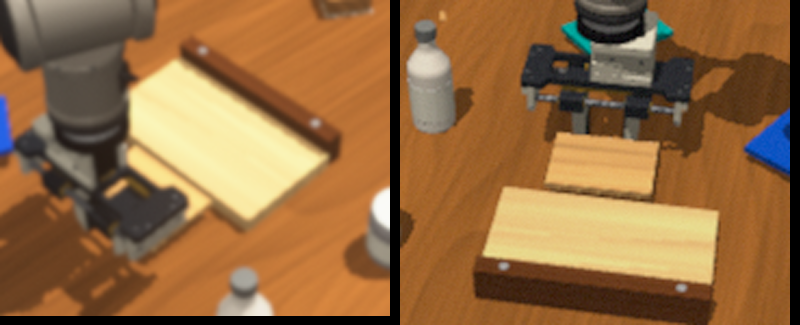

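Call:
{"api": "move_arm", "payload": {"increments": [[0,0,-0.01,0],[0,0,-0.02,0],[0,0,-0.02,0]]}}

```text
time: 3.85
tool_pos: [0.5631, -0.1052, 0.006]
tool_rot: [-2.528, 1.57, 2.268]
contact_force: [0.5, 0.2, -0.9]
opening: 0.0414
```

Call:
{"api": "move_arm", "payload": {"increments": [[0,0,-0.005,0],[0,0,-0.01,0],[0,0,-0.01,0]]}}

```text
time: 4.22
tool_pos: [0.5629, -0.1029, 0.0062]
tool_rot: [0.123, 1.569, -1.364]
contact_force: [-2.2, -6.9, -0.2]
opening: 0.0413
```

```bash
python3 -c "
from h import *
st(20,-100,6)"
```

```text
t 4.225 tcp board mm [  19.7 -102.2    6.2] yaw rel 0.16 F board [-2.79 -6.67 -0.19] open 0.0413 q [-0.31  0.68  1.63 -0.    0.83 -0.4 ]
need rows [ 0.0006  0.0008 -0.0054] twist 0.0027
```

Call:
{"api": "move_arm", "payload": {"increments": [[0,0,-0.005,0],[-0.01,0,-0.005,0],[-0.02,0,-0.005,0],[-0.03,0,-0.006,0]]}}

```text
time: 4.72
tool_pos: [0.5627, -0.102, 0.0185]
tool_rot: [0.065, 1.567, -1.422]
contact_force: [-2.3, -11.5, 1.2]
opening: 0.0415
```

```bash
python3 -c "
from h import *
st(20,-100,6)";python3 look.py a3
```

```text
t 4.725 tcp board mm [  19.6 -101.2   18.5] yaw rel 0.16 F board [ -3.25 -11.24   1.25] open 0.0415 q [-0.31  0.66  1.63 -0.    0.85 -0.39]
need rows [ 0.0313  0.0011 -0.0031] twist 0.0026
```

View pics/a3.png

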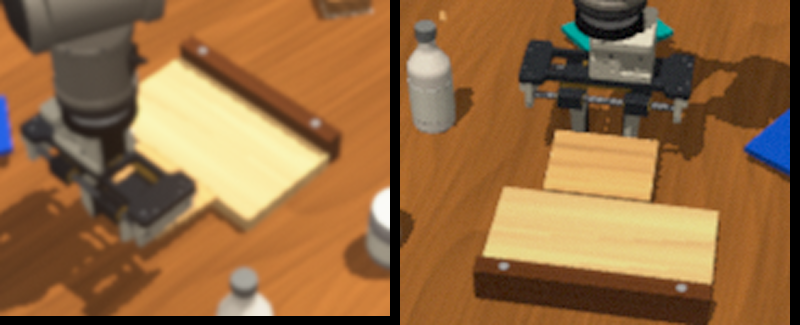

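Call:
{"api": "move_arm", "payload": {"increments": [[-0.0155,0,-0.002,0],[-0.033,0,-0.006,0],[-0.05,0,-0.011,0]]}}

```text
time: 5.2
tool_pos: [0.5624, -0.0973, 0.0389]
tool_rot: [0.152, 1.567, -1.335]
contact_force: [-1.5, -10.1, 3.1]
opening: 0.041
```

```bash
python3 -c "
from h import *
st(20,-100,6)";python3 look.py a4
```

```text
t 5.2 tcp board mm [ 19.7 -96.6  38.9] yaw rel 0.16 F board [-2.35 -9.92  3.06] open 0.041 q [-0.3   0.63  1.62 -0.    0.89 -0.39]
need rows [0.0823 0.0007 0.0083] twist 0.0027
```

View pics/a4.png

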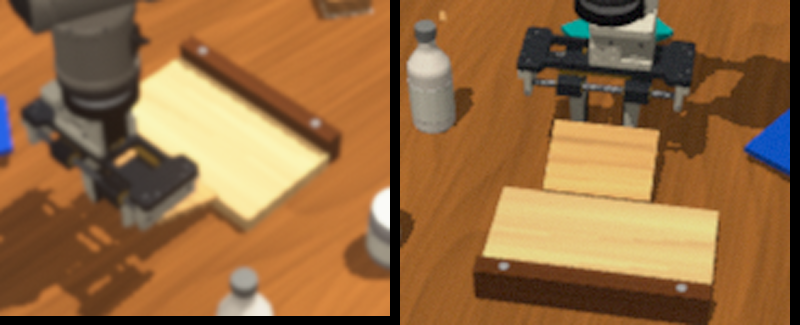

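Call:
{"api": "move_arm", "payload": {"increments": [[-0.022,0,-0.009,0],[-0.046,0,-0.0215,0],[-0.069,0,-0.0375,0],[-0.089,0,-0.056,0]]}}

```text
time: 5.8
tool_pos: [0.5607, -0.0728, 0.0745]
tool_rot: [1.101, 1.569, -0.386]
contact_force: [0.9, -0.8, 1.6]
opening: 0.0413
```

```bash
python3 -c "
from h import *
st(20,-100,6)";python3 look.py a5
```

```text
t 5.8 tcp board mm [ 20.  -72.   74.5] yaw rel 0.13 F board [ 0.8  -0.87  1.56] open 0.0413 q [-0.26  0.57  1.61 -0.    0.96 -0.35]
need rows [ 0.1713 -0.0003  0.0699] twist 0.0022
```

View pics/a5.png

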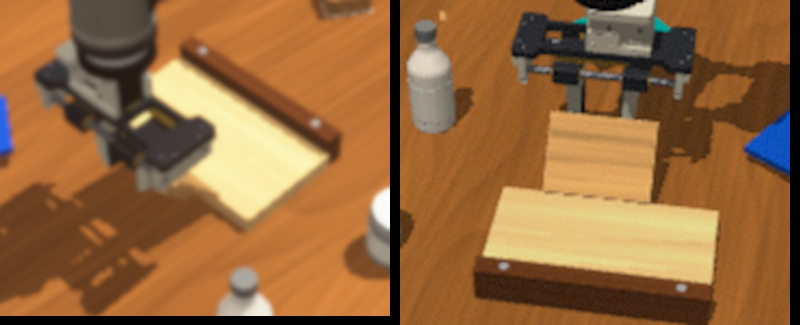

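Call:
{"api": "move_arm", "payload": {"increments": [[-0.0175,0,-0.021,0],[-0.035,0,-0.047,0],[-0.045,0,-0.075,0],[-0.05,0,-0.105,0]]}}

```text
time: 6.4
tool_pos: [0.5568, -0.0296, 0.0939]
tool_rot: [2.27, 1.571, 0.783]
contact_force: [-0.3, 0.7, 0.1]
opening: 0.0412
```

```bash
python3 -c "
from h import *
st(20,-100,6)";python3 look.py a6
```

```text
t 6.4 tcp board mm [ 19.6 -28.6  93.9] yaw rel 0.19 F board [-0.27  0.77  0.1 ] open 0.0412 q [-0.19  0.54  1.61  0.    0.99 -0.28]
need rows [0.2198 0.0005 0.1786] twist 0.0032
```

View pics/a6.png

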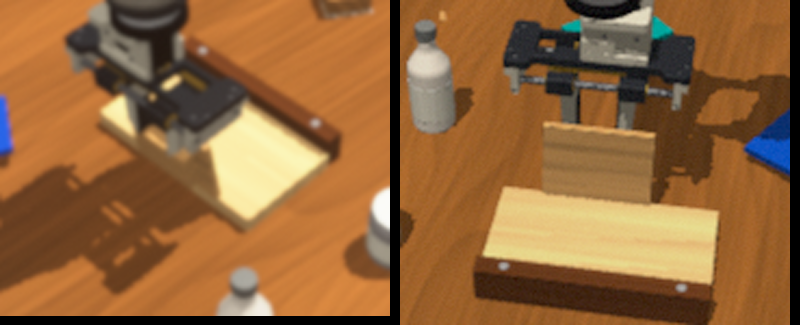

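Call:
{"api": "move_arm", "payload": {"increments": [[0,0,-0.02,0],[0,0,-0.035,0],[0,0,-0.048,0],[0,0,-0.06,0],[0,0,-0.07,0]]}}

```text
time: 7.12
tool_pos: [0.5545, -0.0025, 0.0937]
tool_rot: [3.059, 1.571, 1.573]
contact_force: [-0.5, -0.4, 0.7]
opening: 0.0412
```

```bash
python3 -c "
from h import *
st(20,-100,6)";python3 look.py a7
```

```text
t 7.125 tcp board mm [19.4 -1.4 93.7] yaw rel 0.17 F board [-0.56 -0.4   0.73] open 0.0412 q [-0.14  0.53  1.62  0.    0.99 -0.23]
need rows [0.2192 0.0007 0.2466] twist 0.0029
```

View pics/a7.png

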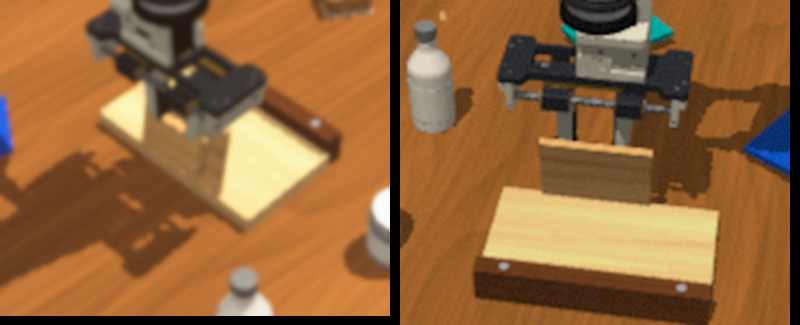

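Call:
{"api": "move_arm", "payload": {"increments": [[0,0,-0.015,0],[0,0,-0.03,0],[0,0,-0.04,0],[0,0,-0.045,0],[0,0,-0.045,0]]}}

```text
time: 7.85
tool_pos: [0.553, 0.0154, 0.0937]
tool_rot: [2.13, 1.571, 0.643]
contact_force: [0.2, 0.1, 1.9]
opening: 0.0411
```

```bash
python3 -c "
from h import *
st(20,-100,6)";python3 look.py a8
```

```text
t 7.85 tcp board mm [19.5 16.6 93.7] yaw rel 0.19 F board [0.25 0.07 1.91] open 0.0411 q [-0.11  0.53  1.62  0.    0.99 -0.2 ]
need rows [0.2193 0.0004 0.2914] twist 0.0031
```

View pics/a8.png

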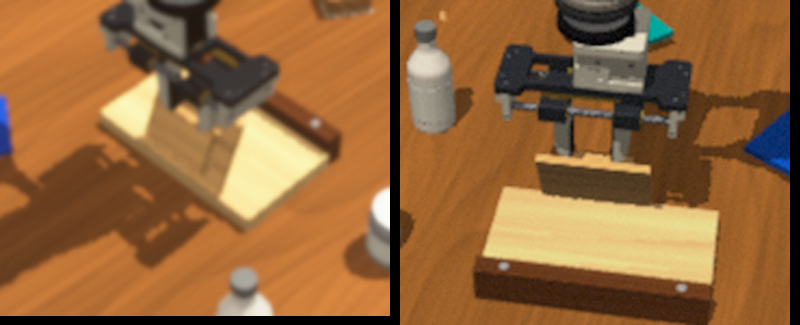

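Call:
{"api": "move_arm", "payload": {"increments": [[-0.015,0,-0.005,0],[-0.03,0,-0.02,0],[-0.04,0,-0.03,0],[-0.04,0,-0.04,0]]}}

```text
time: 8.45
tool_pos: [0.5518, 0.0315, 0.1102]
tool_rot: [1.505, 1.57, 0.018]
contact_force: [-1.1, 0.7, -0.1]
opening: 0.0414
```

```bash
python3 -c "
from h import *
st(20,-100,6)";python3 look.py a9
```

```text
t 8.45 tcp board mm [ 19.6  32.7 110.2] yaw rel 0.19 F board [-1.03  0.77 -0.05] open 0.0414 q [-0.08  0.51  1.61  0.    1.02 -0.17]
need rows [ 2.605e-01 -3.000e-04  3.318e-01] twist 0.0031
```

View pics/a9.png

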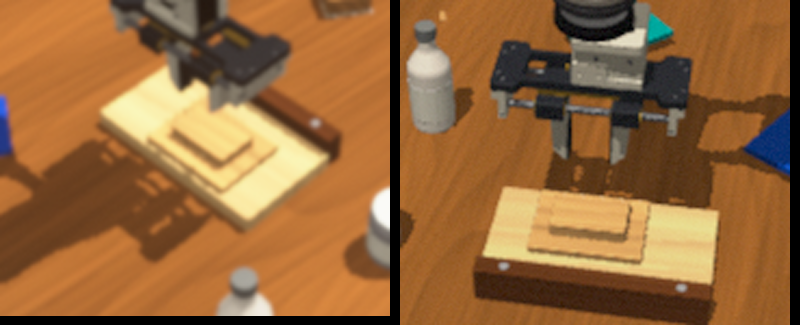

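Call:
{"api": "move_arm", "payload": {"increments": [[0,0,0.07,0.003],[0,0,0.14,0.003],[0.06,0,0.165,0.003],[0.14,0,0.165,0.003],[0.19,0,0.165,0.003]]}}

```text
time: 9.18
tool_pos: [0.5564, -0.0348, 0.0321]
tool_rot: [-1.862, 1.569, 2.931]
contact_force: [-0.2, 0.0, 0.2]
opening: 0.0414
```

```bash
python3 -c "
from h import *
st(20,-33,24.5)";python3 look.py b1
```

```text
t 9.175 tcp board mm [ 18.7 -33.7  32.1] yaw rel -0.04 F board [-0.21  0.06  0.23] open 0.0414 q [-0.2   0.62  1.66  0.    0.86 -0.28]
need rows [ 0.0189  0.0032 -0.0019] twist -0.0006
```

View pics/b1.png

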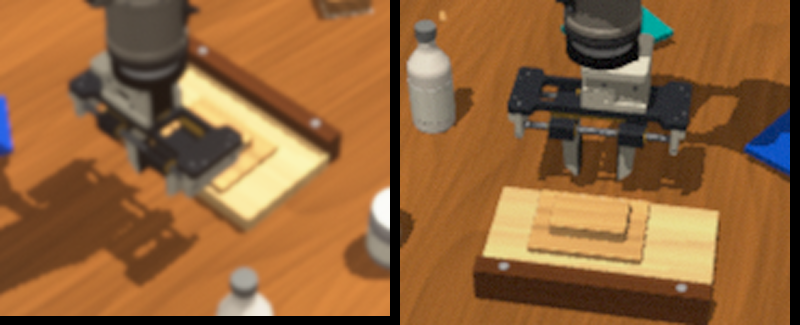

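Call:
{"api": "move_arm", "payload": {"increments": [[0.018,0,-0.01,0],[0.018,0,-0.03,0],[0.018,0,-0.06,0],[0.018,0,-0.09,0],[0.018,0,-0.12,0]]}}

```text
time: 9.9
tool_pos: [0.5535, 0.0142, 0.027]
tool_rot: [1.299, 1.57, -0.191]
contact_force: [0.8, -1.0, 1.1]
opening: 0.0415
```

```bash
python3 -c "
from h import *
st(20,29,24.5)";python3 look.py b2
```

```text
t 9.9 tcp board mm [19.8 15.3 27. ] yaw rel 0.02 F board [ 0.69 -1.09  1.08] open 0.0415 q [-0.11  0.63  1.68 -0.    0.84 -0.19]
need rows [ 0.0062  0.0004 -0.0342] twist 0.0004
```

View pics/b2.png

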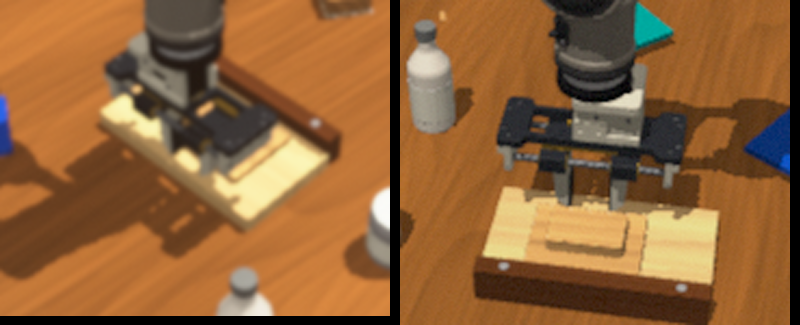

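Run:
```python
from h import *
p=robot.read_camera("side")[:,:,::-1][170:270,220:350]; cv2.imwrite("pics/b3.png",cv2.resize(p,None,fx=6,fy=6,interpolation=cv2.INTER_CUBIC))
```

```text
(no output)
```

View pics/b3.png

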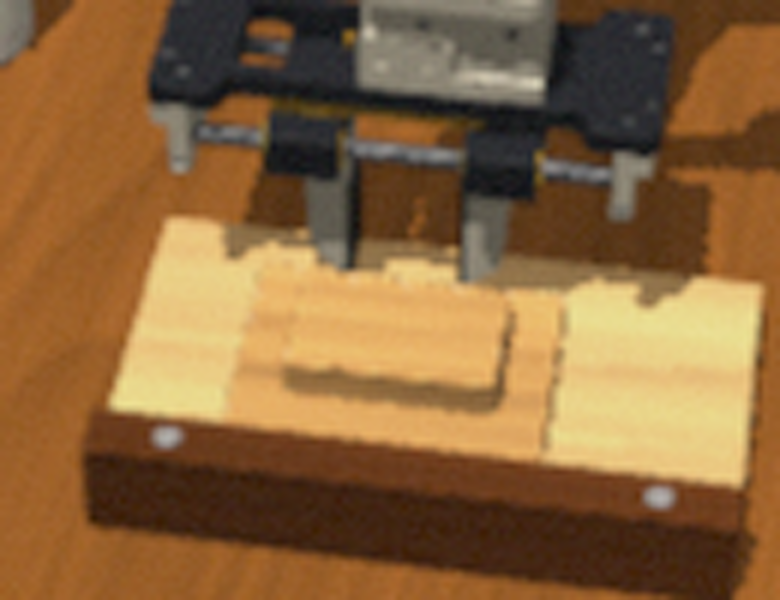

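Call:
{"api": "move_arm", "payload": {"increments": [[0.005,0,-0.008,0],[0.005,0,-0.016,0],[0.005,0,-0.024,0],[0.005,0,-0.024,0]]}}

```text
time: 10.55
tool_pos: [0.5524, 0.023, 0.0245]
tool_rot: [-2.565, 1.571, 2.228]
contact_force: [0.6, 0.4, 0.8]
opening: 0.0416
```

Call:
{"api": "move_arm", "payload": {"increments": [[0,0,-0.005,0],[0,0,-0.01,0],[0,0,-0.01,0]]}}

```text
time: 10.92
tool_pos: [0.552, 0.0268, 0.0245]
tool_rot: [-1.327, 1.57, -2.817]
contact_force: [-1.1, -1.2, -0.4]
opening: 0.0408
```

```bash
python3 -c "
from h import *
st(20,29,24.5)"
```

```text
t 10.925 tcp board mm [19.4 28.  24.5] yaw rel 0.0 F board [-1.15 -1.09 -0.42] open 0.0408 q [-0.09  0.63  1.68 -0.    0.83 -0.17]
need rows [-0.      0.0015 -0.0026] twist 0.0
```

Call:
{"api": "move_arm", "payload": {"increments": [[0,0,-0.004,0],[0,0,-0.008,0],[0,0,-0.008,0]]}}

```text
time: 11.3
tool_pos: [0.5519, 0.0273, 0.0246]
tool_rot: [-0.141, 1.567, -1.63]
contact_force: [-1.8, -15.1, -0.1]
opening: 0.0414
```

```bash
python3 -c "
from h import *
st(20,29,24.5)"
```

```text
t 11.3 tcp board mm [19.3 28.5 24.6] yaw rel 0.02 F board [ -3.06 -14.88  -0.06] open 0.0414 q [-0.09  0.63  1.68 -0.    0.83 -0.17]
need rows [ 0.0001  0.0017 -0.0012] twist 0.0004
```

Call:
{"api": "move_arm", "payload": {"increments": [[0,0,0.02,0],[0,0,0.05,0],[-0.05,0,0.05,0],[-0.15,0,0.1,0],[-0.25,0,0.25,0]]}}

```text
time: 11.92
tool_pos: [0.5595, -0.0611, 0.1204]
tool_rot: [2.581, 1.57, 1.095]
contact_force: [1.7, -0.1, -0.1]
opening: 0.041
```

Run:
```python
from h import *
st(20,-60,124)
o=robot.observe(); print(o["tool_pos"],o["tool_rot"])
cv2.imwrite("pics/c_w.png",robot.read_camera("wrist")[:,:,::-1])
p=robot.read_camera("side")[:,:,::-1]; cv2.imwrite("pics/c_side.png",cv2.resize(p[170:270,220:350],None,fx=6,fy=6,interpolation=cv2.INTER_CUBIC))
p=robot.read_camera("scene")[:,:,::-1]; cv2.imwrite("pics/c_scene.png",cv2.resize(p[165:265,215:345],None,fx=6,fy=6,interpolation=cv2.INTER_CUBIC))
```

```text
t 11.925 tcp board mm [ 19.8 -60.2 120.4] yaw rel 0.19 F board [ 1.67 -0.25 -0.09] open 0.041 q [-0.25  0.51  1.57  0.    1.06 -0.33]
need rows [-0.0089  0.0006 -0.0005] twist 0.0031
[ 0.55953901 -0.0610865   0.12044875] [2.5813759  1.56988282 1.09502402]
```

View pics/c_w.png

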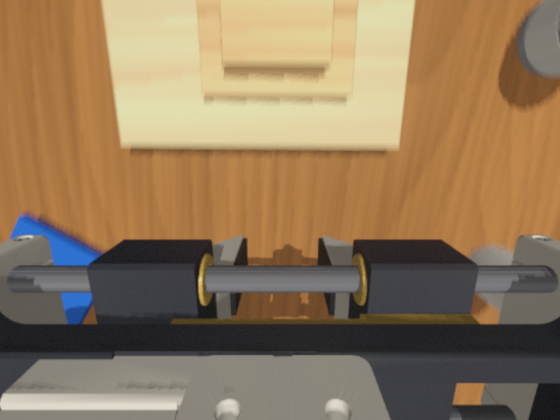

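View pics/c_side.png

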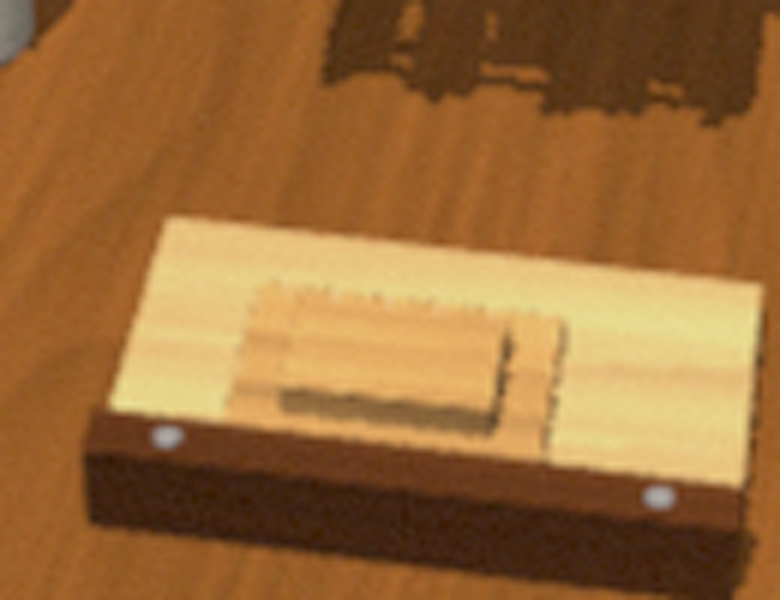

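View pics/c_scene.png

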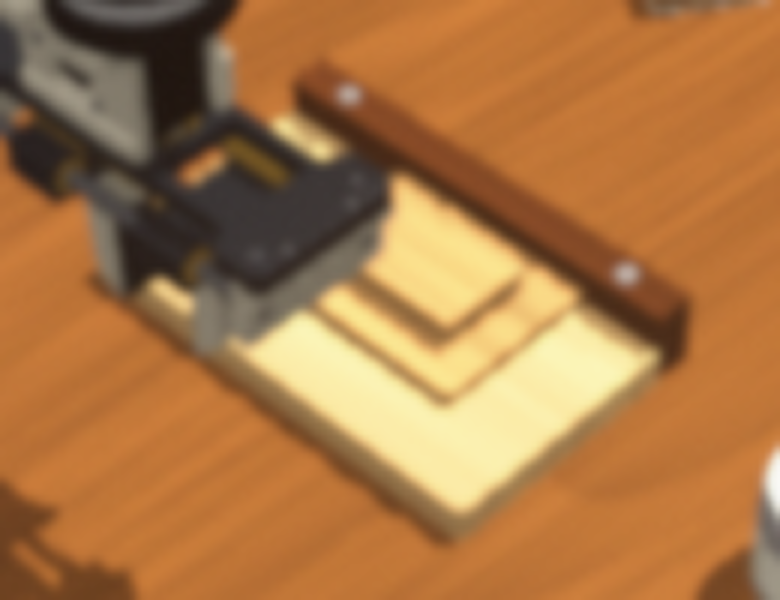

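Call:
{"api": "move_arm", "payload": {"increments": [[0.08,0,-0.05,0.003],[0.18,0,-0.1,0.003],[0.24,0,-0.13,0.003],[0.24,0,-0.17,0.003],[0.24,0,-0.2,0.003]], "gripper": 1}}

```text
time: 12.7
tool_pos: [0.5519, 0.0195, 0.0223]
tool_rot: [-2.023, 1.569, 2.768]
contact_force: [0.4, -0.3, 0.2]
opening: 0.0009
```

```bash
python3 -c "
from h import *
st(19,27,24.5)"
```

```text
t 12.7 tcp board mm [18.7 20.7 22.3] yaw rel -0.15 F board [ 0.33 -0.36  0.19] open 0.0009 q [-0.1   0.63  1.68  0.    0.83 -0.18]
need rows [-0.0054  0.0007 -0.0157] twist -0.0025
```

Call:
{"api": "move_arm", "payload": {"increments": [[-0.005,0,-0.008,0],[-0.005,0,-0.016,0],[-0.005,0,-0.021,0],[-0.005,0,-0.026,0],[-0.005,0,-0.028,0]]}}

```text
time: 13.32
tool_pos: [0.5523, 0.0273, 0.0253]
tool_rot: [0.108, 1.568, -1.384]
contact_force: [-0.7, -9.9, 0.3]
opening: 0.0002
```

```bash
python3 -c "
from h import *
st(19,27,24.5)"
```

```text
t 13.325 tcp board mm [19.7 28.5 25.3] yaw rel -0.17 F board [-1.46 -9.85  0.32] open 0.0002 q [-0.09  0.63  1.68 -0.    0.83 -0.16]
need rows [ 0.0021 -0.0017  0.0037] twist -0.0028
```

Call:
{"api": "move_arm", "payload": {"increments": [[0,0,-0.004,0],[0,0,-0.004,0],[0,0,0.03,0],[0,0,0.05,0],[-0.1,0,0.06,0]]}}

```text
time: 13.95
tool_pos: [0.5518, 0.0049, 0.0631]
tool_rot: [-1.843, 1.564, 2.947]
contact_force: [0.7, -0.1, 0.3]
opening: 0.0008
```

Call:
{"api": "move_arm", "payload": {"increments": [[-0.15,0,0,0],[-0.3,0,0,0],[-0.35,0,-0.1,0],[-0.35,0,-0.2,0],[-0.35,0,-0.2,0]]}}

```text
time: 14.58
tool_pos: [0.5472, 0.0872, 0.2055]
tool_rot: [2.648, 1.57, 1.159]
contact_force: [0.5, 0.1, 0.1]
opening: 0.0008
```

Run:
```python
from h import *
st(19,27,24.5)
cv2.imwrite("pics/d_w.png",robot.read_camera("wrist")[:,:,::-1])
```

```text
t 14.575 tcp board mm [ 19.5  88.6 205.5] yaw rel -0.0 F board [0.51 0.08 0.15] open 0.0008 q [ 0.02  0.41  1.48  0.    1.25 -0.06]
need rows [ 0.4525 -0.0015  0.1545] twist -0.0
```

View pics/d_w.png

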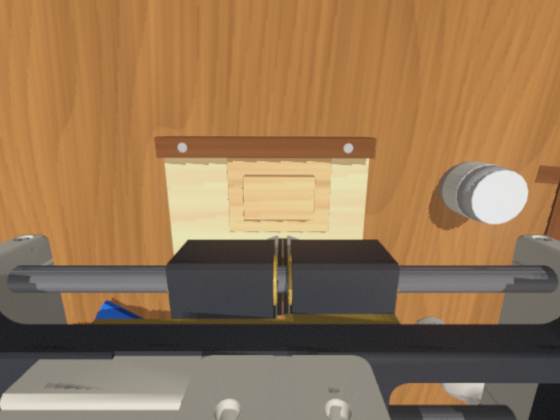

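Run:
```python
import cv2
p=cv2.imread("pics/d_w.png")[130:240,150:380]; cv2.imwrite("pics/d_wc.png",cv2.resize(p,None,fx=3.4,fy=3.4,interpolation=cv2.INTER_CUBIC))
```

```text
(no output)
```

View pics/d_wc.png

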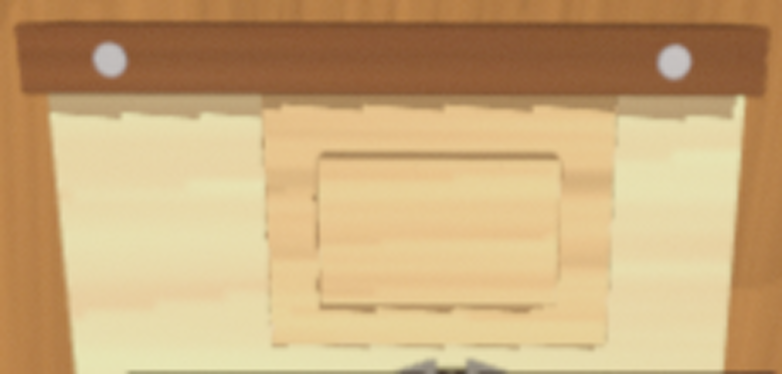

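Call:
{"api": "move_arm", "payload": {"increments": [[-0.02,0,0,0],[-0.02,0,0,0],[-0.02,0,0,0]]}}

```text
time: 15.0
tool_pos: [0.5478, 0.0843, 0.2132]
tool_rot: [-3.12, 1.571, 1.669]
contact_force: [1.1, -0.1, -0.3]
opening: 0.0002
```

```bash
python3 -c "
from h import *
st()
print(robot.hand_in())"
```

```text
t 15.0 tcp board mm [ 19.8  85.7 213.2] yaw rel -0.25 F board [ 1.06 -0.16 -0.34] open 0.0002 q [ 0.01  0.41  1.46  0.    1.27 -0.06]
the job is handed in; nothing more can be done
None
```

The lid is turned over, stepped side up on the board, with a long side against the fence. I handed the job in at 15.0 s, with the arm clear above the board and touching nothing.

- **Flip:** I pushed the lid with the fingertips against the board's front edge and tipped it up there until it fell over onto the board. It was never gripped or lifted clear.
- **Fence:** I pushed it along the deck with two spread fingers, then once more with the fingers closed at its middle. Both pushes stopped at the same place (tool at board y = 28.5 mm), where the reaction was 15 N and then 10 N. I did not read the force at the very end of the second push, which went up to 1.6 mm further in command.
- **Last checks:** The final wrist picture shows the plate running up to the fence with no visible gap, and its rear edge parallel to the fence. The highest force I read in the whole job was about 15 N. The glue bottle, tin and sanding block were not touched.
- **Disagreement:** The scene and side cameras differed by a few millimetres on the board and lid, and by up to 18 mm on my rough reading of the bottle. I therefore relied on contact force, not the pictures, for the stops against the board and fence.

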